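# Load the sauce caddy, leave the dish soap

## Task

Load the caddy for supper: stand the red, yellow and green sauce bottles (the ones with white pointed nozzles) upright in the caddy, each right down in the pocket of its own colour, setting them down rather than dropping them or tipping them over. The two dish-soap bottles with flat black caps do not belong in it: leave them, the upturned bowl and the pie tin standing where they are.

Things in the scene. Friction and masses are not known exactly. Their poses are not given: they have to be found in the camera images.
- red_sauce: red plastic squeeze bottle of sauce with a WHITE POINTED nozzle, loose, upright; round, body 50 mm across up to 98 mm high, nozzle tip at 125 mm; about 0.25 kg. Origin: centre of its underside, z up along the bottle. Easily gripped across the body about 80 to 85 mm above its underside; any yaw will do
- yellow_sauce: yellow plastic squeeze bottle of sauce with a WHITE POINTED nozzle, loose, upright; round, body 50 mm across up to 98 mm high, nozzle tip at 125 mm; about 0.25 kg. Origin: centre of its underside, z up along the bottle. Easily gripped across the body about 80 to 85 mm above its underside; any yaw will do
- green_sauce: green plastic squeeze bottle of sauce with a WHITE POINTED nozzle, loose, upright; round, body 50 mm across up to 98 mm high, nozzle tip at 125 mm; about 0.25 kg. Origin: centre of its underside, z up along the bottle. Easily gripped across the body about 80 to 85 mm above its underside; any yaw will do
- red_soap: red dish-soap bottle, the look-alike: same body and height as the red sauce bottle (50 mm across, 125 mm high) but with a FLAT BLACK cap 36 mm across; loose, upright, stays where it is. Origin: centre of its underside, z up
- yellow_soap: yellow dish-soap bottle, the look-alike: same body and height as the yellow sauce bottle (50 mm across, 125 mm high) but with a FLAT BLACK cap 36 mm across; loose, upright, stays where it is. Origin: centre of its underside, z up
- red_pocket: red square open pocket of the wooden caddy, fixed: outside 84 x 84 mm, 48 mm high, walls and floor 4 mm (inside 76 x 76). Origin: centre of its underside, 6 mm above the counter (inner floor at 10 mm, rim at 54 mm). The three pockets stand in a row at 86 mm pitch along their own y axis, colours in any order; z up. The tray around them (100 x 276 mm) is lower than the rims
- yellow_pocket: yellow square open pocket of the wooden caddy, fixed: outside 84 x 84 mm, 48 mm high, walls and floor 4 mm (inside 76 x 76). Origin: centre of its underside, 6 mm above the counter (inner floor at 10 mm, rim at 54 mm). The three pockets stand in a row at 86 mm pitch along their own y axis, colours in any order; z up. The tray around them (100 x 276 mm) is lower than the rims
- green_pocket: green square open pocket of the wooden caddy, fixed: outside 84 x 84 mm, 48 mm high, walls and floor 4 mm (inside 76 x 76). Origin: centre of its underside, 6 mm above the counter (inner floor at 10 mm, rim at 54 mm). The three pockets stand in a row at 86 mm pitch along their own y axis, colours in any order; z up. The tray around them (100 x 276 mm) is lower than the rims
- bowl: green glass bowl lying upside down, 140 mm across, 64 mm high, loose, a bystander. Origin: centre of its underside on the counter
- pie_tin: shallow round aluminium pie tin, 210 mm across the rim, 30 mm high, loose and light, a bystander. Origin: centre of its underside
There are look-alikes about, which are no part of the job. Leave any purple look-alike of the red_sauce alone.

How it is judged:
At the end, for the whole second after the job is handed in: Each sauce bottle stands in its own colour's pocket: within 20 mm of the centre, underside under 12 mm above the pocket's underside, within 0.15 rad of upright, at rest, released. Soap bottles within 30 mm, bowl and pie tin within 40 mm of where they began, upright, at rest (horizontal distance between red_sauce and red_pocket below 0.02 m and z of red_sauce in the frame of red_pocket between 0 and 0.012 m and angle between each of red_sauce, yellow_sauce, green_sauce, red_soap, yellow_soap, bowl, pie_tin's own z axis and vertical below 0.15 rad and linear speed of each of red_sauce, yellow_sauce, green_sauce, red_soap, yellow_soap, bowl, pie_tin below 0.02 m/s and horizontal distance between yellow_sauce and yellow_pocket below 0.02 m and z of yellow_sauce in the frame of yellow_pocket between 0 and 0.012 m and horizontal distance between green_sauce and green_pocket below 0.02 m and z of green_sauce in the frame of green_pocket between 0 and 0.012 m and distance of each of red_soap, yellow_soap from where it was at the start of the episode below 0.03 m and distance of each of bowl, pie_tin from where it was at the start of the episode below 0.04 m); the robot touches nothing.
It fails at once if a soap bottle is shifted more than 30 mm or tipped (distance of any of red_soap, yellow_soap from where it was at the start of the episode above 0.03 m or angle between any of red_soap, yellow_soap's own z axis and vertical above 0.3 rad).
It fails at once if the bowl or the pie tin is shifted more than 40 mm or tipped (distance of any of bowl, pie_tin from where it was at the start of the episode above 0.04 m or angle between any of bowl, pie_tin's own z axis and vertical above 0.3 rad).
It fails at once if a sauce bottle is tipped over (angle between any of red_sauce, yellow_sauce, green_sauce's own z axis and vertical above 0.7 rad).
It fails at once if a sauce bottle is dropped from more than about 3 cm instead of being set down ((linear speed of red_sauce above 0.8 m/s and contact force between the fingers and red_sauce below 0.2 N) or (linear speed of yellow_sauce above 0.8 m/s and contact force between the fingers and yellow_sauce below 0.2 N) or (linear speed of green_sauce above 0.8 m/s and contact force between the fingers and green_sauce below 0.2 N)).
It also fails if it takes over 80 s, if anything falls off the work surface, if the arm or the gripper's body presses on something with over 40 N, if the wrist force passes 120 N, or if a joint passes its speed limit or range.

## Robot

A 6-joint arm with a two-finger parallel gripper is mounted at the origin on the work surface. World frame = base frame: x ahead of the robot, y to its left, z up, the work surface at z = 0. Lengths are in m, angles in rad, forces in N, time in s.
With the tool pointing down it reaches from about 0.275 to 0.825 m from the base axis. Payload 4.9 kg.
Tool frame: the origin (TCP) lies at the very end of the fingers, on their centre line; the grasp point (between the pads) lies 19 mm behind it; z points along the fingers, y is the line along which they close (so a half turn about z gives the same grasp; the last joint's range is limited). The gripper opens to 85 mm and grips with 20 to 120 N. Pads are 22 mm wide; open, the fingers measure 114 mm over their backs; the gripper's body (76 mm by 85 mm) begins 54 mm behind the grasp point. The pads swing forward as they close: fully open they stand 13 mm farther back than shut.
Start: joints at [1.045, 0.326, -0.193, 1.052, 0, 1.437], TCP at [0.21, 0.508, 0.231] pointing down, gripper open.
Joint ranges: [-2.65, 2.65], [-0.97, 1.79], [-1.3, 1.35], [-1.93, 2.1], [-1.47, 1.37], [-3.14, 3.14]. Speed limits (rad/s): [2.57, 2.57, 3.14, 3.14, 3.14, 3.14].

## Interface

Orientations are given as a unit quaternion [w, x, y, z].
In Python, from bench import arm, optics, job gives the robot as it stands.
- The arm moves only by the tool move_arm, never from a script. Its argument "moves" is a list of rows, each an object with "slide": the shift along the tool's x, y, z in m, a list of three; "turn": the turn about the tool's z in degrees; "claw": the finger opening in m, from 0 to 0.0854. A call has 1 to 20 rows; each row shifts and turns the commanded pose from where the row before left it, along the tool's axes as they then stand; what a row does not reach is not made up. A row lasts 1/8 s, in which the tool goes at most 62.5 mm and 10.7 degrees, less where a joint would pass 70% of its speed; a pose out of reach is approached as far as the arm can. A call with a gripper value outside its range is refused whole. The fingers move at their own pace and stop on an object; the grip force is fixed at half the most. Time passes only in rows, so rows that do not move let the fingers close. It gives the time, the measured TCP pose, the force, the opening and the grip force at its end, in the units of the state.
- arm.state(): the state, without advancing time (a new reading comes with each control period).
- optics.capture(name): name is "scene" or "side" or "wrist"; returns (picture, depth): 384x512x3 uint8, blue, green, red; 384x512 float32, m along the optical axis (not along the pixel's ray), 0 where there is no reading.
- optics.calibration(name): a dict with "K" (3x3 intrinsics, pixels), "extrinsics" (4x4, takes a point from world to camera coordinates); the wrist camera has in their place "hand_eye" (4x4, takes a point from camera to tool coordinates, whose origin is the TCP and whose axes are the flange's). Camera axes: x right, y down, z forward; pixel columns grow to the right and rows downward; lengths in m; the calibration is good to about 2 mm. A picture is of the moment at which its call begins: read the wrist's pose just before it. calibration takes no time and is no camera call.
- job.job_done(): hands the job in; it is judged then, once.
The state is a dict: "time": time; "qpos": joint angles; "qd": joint speeds; "tau": joint torques, N m; "eef_pos": TCP position; "orientation": TCP orientation; "ft_force": force on the tool from outside, world axes, zero at the start; "ft_torque": the same for the moment, N m; "opening": finger opening in m; "grasp_force": force on a finger pad.
Only numpy, scipy, OpenCV 4.12 (cv2) and the standard library are available. Lean on these libraries where they do the work, as an engineer would, in place of code of your own. Each camera call takes 0.05 s, during which the arm holds its last target. There are 200 camera calls.

## Working session

There is one attempt and no reset: what is moved stays moved. The work goes in short steps, Python scripts to look and compute and a tool call to move; the robot and the scene stay as the last step left them, time stands still between calls to the robot, and variables do not carry over. Pictures are saved under pics/ and viewed, at most 14 in all, crops included, and the job is handed in when it is done.

Besides the shell and the picture viewer there is one more tool, called after "Request:" as a command line: name --argument value ..., lists and objects as JSON in quotes. move_arm: Moves the arm, as the interface text tells. Its arguments: {"type":"object","properties":{"moves":{"type":"array","items":{"type":"object","properties":{"slide":{"type":"array","items":{"type":"number"}},"turn":{"type":"number"},"claw":{"type":"number"}}}}},"required":["moves"]}

```bash
mkdir -p pics
cat > h.py <<'E'
import numpy as np, cv2
from bench import arm, optics, job
def cam(n):
    c=optics.calibration(n); return np.array(c["K"]),np.array(c["extrinsics"])
def cloud(n,d):
    K,E=cam(n); v,u=np.indices(d.shape); 
    p=np.stack([(u-K[0,2])/K[0,0]*d,(v-K[1,2])/K[1,1]*d,d],-1)
    return (p-E[:3,3])@E[:3,:3]
def ray(n,u,v,z):
    K,E=cam(n); R=E[:3,:3]; o=-R.T@E[:3,3]; r=R.T@np.linalg.solve(K,[u,v,1]); return o+r*(z-o[2])/r[2]
E
python3 - <<'E'
from h import *
s=arm.state(); print({k:np.round(v,3).tolist() for k,v in s.items()})
ims=[]
for n in("scene","side"):
    p,d=optics.capture(n); np.savez("pics/%s0.npz"%n,p=p,d=d); cv2.imwrite("pics/%s0.png"%n,p)
    K,E=cam(n); print(n,K.round(1).tolist(),(-E[:3,:3].T@E[:3,3]).round(3), (d>0).mean())
E
```

```text
{'time': 0.0, 'qpos': [1.045, 0.327, -0.194, 1.052, -0.0, 1.437], 'qd': [0.002, -0.0, 0.001, 0.0, -0.0, -0.0], 'tau': [-0.002, -44.341, 26.244, 0.016, -0.0, -0.0], 'eef_pos': [0.21, 0.508, 0.23], 'orientation': [-0.0, 0.195, 0.981, -0.001], 'ft_force': [-0.06, 0.238, -0.351], 'ft_torque': [0.02, 0.025, -0.011], 'grasp_force': 0.0, 'opening': 0.085}
scene [[364.9, 0.0, 262.7], [0.0, 364.9, 184.2], [0.0, 0.0, 1.0]] [ 1.141 -0.018  0.957] 0.9962158203125
side [[439.1, 0.0, 252.5], [0.0, 439.1, 191.3], [0.0, 0.0, 1.0]] [ 0.218 -0.942  0.78 ] 0.995880126953125
```

View pics/scene0.png

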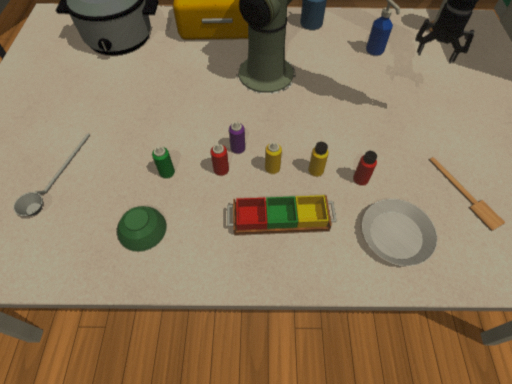

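View pics/side0.png

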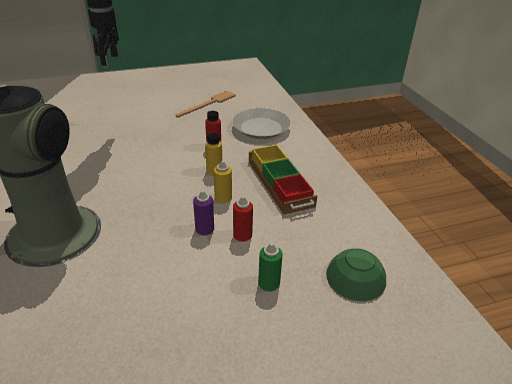

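The scene view shows the sauces at green (164,162), red (220,158) and yellow (273,158). Purple is at (237,137), and the soaps are at (318,158) and (366,167). The pockets run red (250,213), green (283,212), yellow (313,210), with the bowl at (141,228) and the tin at (398,233). The side view agrees with this: sauces at green (270,268), red (243,220), yellow (223,183), and the caddy around (282,178).

Run:
```python
from h import *
from scipy.optimize import least_squares
D={n:np.load("pics/%s0.npz"%n) for n in("scene","side")}
C={n:cloud(n,D[n]["d"]) for n in D}
H={n:cv2.cvtColor(D[n]["p"],cv2.COLOR_BGR2HSV) for n in D}
hue={"red":[(0,8),(172,180)],"yellow":[(20,32)],"green":[(50,90)],"purple":[(125,155)]}
def m(n,c):
    h=H[n]; k=np.zeros(h.shape[:2],bool)
    for a,b in hue[c]: k|=(h[...,0]>=a)&(h[...,0]<=b)
    return k&(h[...,1]>110)&(h[...,2]>40)
rois={"scene":{"red":(205,140,232,178),"yellow":(262,140,284,176),"green":(150,143,177,180),"purple":(226,120,248,155),"yellow_soap":(305,138,330,178),"red_soap":(352,148,380,188)},
"side":{"red":(230,195,256,243),"yellow":(212,160,234,205),"green":(256,243,284,293),"purple":(192,190,216,237),"yellow_soap":(203,133,224,176),"red_soap":(203,110,223,150)}}
for b in rois["scene"]:
    out=[];tops=[]
    for n in D:
        x0,y0,x1,y1=rois[n][b]; k=np.zeros(H[n].shape[:2],bool);k[y0:y1,x0:x1]=1
        k2=k&m(n,b.split("_")[0]); P=C[n][k2]; P=P[(P[:,2]>.015)&(P[:,2]<.093)]
        f=least_squares(lambda q:np.hypot(P[:,0]-q[0],P[:,1]-q[1])-.025,P[:,:2].mean(0)+0*P[0,:2],loss="soft_l1",f_scale=.003)
        A=C[n][k]; A=A[np.hypot(*(A[:,:2]-f.x).T)<.03]
        # nozzle/cap ray: topmost pixels' centroid
        kk=k&(C[n][...,2]>.105); v,u=np.nonzero(kk)
        tops.append((u.mean(),v.mean(),C[n][kk][:,2].mean()) if len(u) else None)
        out.append(f.x); print(b,n,"centre",f.x.round(4),"rms",np.sqrt(np.mean(f.fun**2)).round(4),"zmax",A[:,2].max().round(3),"bodyzmax",P[:,2].max().round(3),len(P))
    if all(tops):
        # two-view triangulation of the top
        A=[];B=[]
        for n,t in zip(D,tops):
            o=ray(n,t[0],t[1],0);q=ray(n,t[0],t[1],.2);r=(q-o)/np.linalg.norm(q-o);M=np.eye(3)-np.outer(r,r);A.append(M);B.append(M@o)
        print("   top by two rays",np.linalg.solve(sum(A),sum(B)).round(4))
for c in("red","green","yellow"):
    for n in D:
        P=C[n][m(n,c)]; P=P[(P[:,2]>.042)&(P[:,2]<.06)&(P[:,0]>.45)&(abs(P[:,1]-.05)<.22)&(P[:,0]<.8)]
        r=cv2.minAreaRect(P[:,:2].astype(np.float32)*1000); print(c,"pocket",n,len(P),np.round(r[0],1),np.round(r[1],1),round(r[2],1),"zrim",np.percentile(P[:,2],90).round(4))
for n in D:
    P=C[n][m(n,"green")];P=P[(P[:,1]<-.2)&(P[:,2]>.004)&(P[:,0]>.55)];print("bowl",P.min(0).round(3),P.max(0).round(3))
```

```text
red scene centre [ 0.4627 -0.1437] rms 0.001 zmax 0.126 bodyzmax 0.093 233
red side centre [ 0.4616 -0.145 ] rms 0.0013 zmax 0.126 bodyzmax 0.093 466
   top by two rays [ 0.4625 -0.144   0.1054]
yellow scene centre [0.454  0.0208] rms 0.0011 zmax 0.129 bodyzmax 0.092 235
yellow side centre [0.4525 0.0204] rms 0.0323 zmax 0.125 bodyzmax 0.093 466
   top by two rays [0.4533 0.0207 0.1063]
green scene centre [ 0.4749 -0.3155] rms 0.0011 zmax 0.126 bodyzmax 0.093 234
green side centre [ 0.4738 -0.3168] rms 0.001 zmax 0.125 bodyzmax 0.093 514
   top by two rays [ 0.4746 -0.3148  0.1048]
purple scene centre [ 0.3728 -0.0907] rms 0.001 zmax 0.128 bodyzmax 0.089 7
purple side centre [ 0.3727 -0.0952] rms 0.0012 zmax 0.125 bodyzmax 0.093 432
   top by two rays [ 0.3722 -0.0938  0.1046]
yellow_soap scene centre [0.4623 0.1604] rms 0.0011 zmax 0.129 bodyzmax 0.093 240
yellow_soap side centre [0.4607 0.1592] rms 0.0189 zmax 0.127 bodyzmax 0.093 312
   top by two rays [0.4584 0.1581 0.094 ]
red_soap scene centre [0.494  0.3008] rms 0.0011 zmax 0.128 bodyzmax 0.093 245
red_soap side centre [0.4925 0.2995] rms 0.0021 zmax 0.126 bodyzmax 0.093 157
   top by two rays [0.4831 0.3041 0.0781]
red pocket scene 329 [574.6 -69.6] [251.3 101.1] 21.8 zrim 0.0561
red pocket side 380 [560.4 -75.2] [273.1 108.7] 21.9 zrim 0.054
green pocket scene 231 [636.8  43.5] [85.8 82.3] 3.5 zrim 0.0551
green pocket side 202 [633.1  41.4] [85.  88.9] 2.9 zrim 0.0536
yellow pocket scene 395 [571.3  85.2] [185.4 214. ] 87.5 zrim 0.0561
yellow pocket side 285 [560.3  81.3] [227.  173.4] 2.4 zrim 0.0546
bowl [ 0.632 -0.409  0.013] [ 0.744 -0.291  0.067]
bowl [ 0.674 -0.363  0.061] [ 0.707 -0.326  0.066]
```

Run:
```python
from h import *
D={n:np.load("pics/%s0.npz"%n) for n in("scene","side")}
hue={"red":[(0,8),(172,180)],"yellow":[(20,32)],"green":[(50,90)]}
cc={}
for n in D:
    C=cloud(n,D[n]["d"]);h=cv2.cvtColor(D[n]["p"],cv2.COLOR_BGR2HSV);row=[]
    for c in hue:
        k=np.zeros(h.shape[:2],bool)
        for a,b in hue[c]: k|=(h[...,0]>=a)&(h[...,0]<=b)
        P=C[k&(h[...,1]>110)&(h[...,2]>40)]; P=P[(P[:,2]>.044)&(P[:,2]<.06)&(P[:,0]>.57)&(abs(P[:,1]-.05)<.19)&(P[:,0]<.71)]
        r=cv2.minAreaRect(P[:,:2].astype(np.float32)*1000);print(c,n,len(P),np.round(r[0],1),np.round(r[1],1),round(r[2],1),np.percentile(P[:,2],[50,90]).round(4));cc[n,c]=np.array(r[0])
    d=cc[n,"yellow"]-cc[n,"red"];print(n,"row len",np.linalg.norm(d),"x-axis heading",np.degrees(np.arctan2(-d[0],d[1])))
s=arm.state();w,x,y,z=s["orientation"]
from scipy.spatial.transform import Rotation as R
print(R.from_quat([x,y,z,w]).as_matrix().round(4))
```

```text
red scene 249 [641.4 -42.4] [86.8 83.9] 2.6 [0.0525 0.0559]
yellow scene 258 [633.2  86.3] [ 86.6 170.7] 2.8 [0.0526 0.0555]
green scene 218 [636.8  43.5] [85.8 82.3] 3.5 [0.0526 0.0551]
scene row len 128.9291337058856 x-axis heading 3.6515811205867426
red side 291 [638.1 -44.3] [86.1 90.8] 3.0 [0.0508 0.0537]
yellow side 182 [630.4  84.3] [ 87.4 173.3] 2.7 [0.0509 0.0537]
green side 174 [633.1  41.4] [85.  88.9] 2.9 [0.0507 0.0538]
side row len 128.87213279426547 x-axis heading 3.4272409094998744
[[-9.242e-01  3.818e-01 -8.000e-04]
 [ 3.818e-01  9.242e-01 -1.400e-03]
 [ 2.000e-04 -1.500e-03 -1.000e+00]]
```

Request:
move_arm --moves '[{"turn": 9.2,"claw": 0.085},{"turn": 9.2},{"turn": 9.2},{"turn": 9.2},{"turn": 9.2},{"turn": 9.2},{"turn": 9.3},{}]'

```text
validation failed for argument at $.mo...
```

```bash
cat > go.py <<'E'
import sys; from h import *
from scipy.spatial.transform import Rotation as R
s=arm.state();w,x,y,z=s["orientation"];M=R.from_quat([x,y,z,w]).as_matrix()
print("t",s["time"],"pos",np.round(s["eef_pos"],4),"yaw",np.degrees(np.arctan2(M[1,1],M[0,1])).round(2),"open",s["opening"],"grip",s["grasp_force"])
for a in sys.argv[1:]: t=np.array(list(map(float,a.split(","))));print(a,"tool shift",(M.T@(t-s["eef_pos"])).round(4))
E
python3 go.py .4622,-.1443,.23 .453,.0206,.23 .4744,-.316,.23
```

```text
t 0.1 pos [0.2097 0.5079 0.2306] yaw 67.55 open 0.08579663166913885 grip 0.0
.4622,-.1443,.23 tool shift [-0.4824 -0.5064  0.0013]
.453,.0206,.23 tool shift [-0.4109 -0.3575  0.001 ]
.4744,-.316,.23 tool shift [-0.5592 -0.6604  0.0015]
```

Rows seem to need every field.

Request:
move_arm --moves '[{"slide": [0,0,0],"turn": 9.2,"claw": 0.085},{"slide": [0,0,0],"turn": 9.2,"claw": 0.085},{"slide": [0,0,0],"turn": 9.2,"claw": 0.085},{"slide": [0,0,0],"turn": 9.2,"claw": 0.085},{"slide": [0,0,0],"turn": 9.2,"claw": 0.085},{"slide": [0,0,0],"turn": 9.2,"claw": 0.085},{"slide": [0,0,0],"turn": 9.3,"claw": 0.085},{"slide": [0,0,0],"turn": 0,"claw": 0.085}]'

```text
time: 1.1
eef_pos: [0.2098, 0.5081, 0.2309]
orientation: [0.0, 0.687, 0.726, -0.0]
ft_force: [-0.2, -0.2, -0.2]
opening: 0.0849
grasp_force: 0.0
```

```bash
python3 go.py .4622,-.1443,.23 .453,.0206,.23 .4744,-.316,.23
```

```text
t 1.1 pos [0.2098 0.5081 0.2309] yaw 3.16 open 0.08485287584639008 grip 0.0
.4622,-.1443,.23 tool shift [-0.6653  0.216   0.0013]
.453,.0206,.23 tool shift [-0.5001  0.2159  0.0011]
.4744,-.316,.23 tool shift [-0.8374  0.2187  0.0014]
```

Request:
move_arm --moves '[{"slide": [-0.03,0.04,0],"turn": 0,"claw": 0.085},{"slide": [-0.03,0.04,0],"turn": 0,"claw": 0.085},{"slide": [-0.04,0.04,0],"turn": 0,"claw": 0.085},{"slide": [-0.04,0.04,0],"turn": 0,"claw": 0.085},{"slide": [-0.04,0.03,0],"turn": 0,"claw": 0.085},{"slide": [-0.04,0.026,0],"turn": 0,"claw": 0.085},{"slide": [-0.04,0,0],"turn": 0,"claw": 0.085},{"slide": [-0.04,0,0],"turn": 0,"claw": 0.085},{"slide": [-0.04,0,0],"turn": 0,"claw": 0.085},{"slide": [-0.04,0,0],"turn": 0,"claw": 0.085},{"slide": [-0.04,0,0],"turn": 0,"claw": 0.085},{"slide": [-0.04,0,0],"turn": 0,"claw": 0.085},{"slide": [-0.04,0,0],"turn": 0,"claw": 0.085},{"slide": [0,0,0],"turn": 0,"claw": 0.085},{"slide": [0,0,0],"turn": 0,"claw": 0.085}]'

```text
time: 2.98
eef_pos: [0.4522, 0.0208, 0.2312]
orientation: [-0.0, 0.688, 0.726, 0.0]
ft_force: [-0.2, 0.5, -0.1]
opening: 0.085
grasp_force: 0.0
```

```bash
python3 go.py .453,.0206,.064
python3 - <<'E'
from h import *
p,d=optics.capture("wrist");cv2.imwrite("pics/w1.png",p)
E
```

```text
t 2.975 pos [0.4522 0.0208 0.2312] yaw 3.12 open 0.08496496842962391 grip 0.0
.453,.0206,.064 tool shift [-0.0004  0.0009  0.1672]
```

View pics/w1.png

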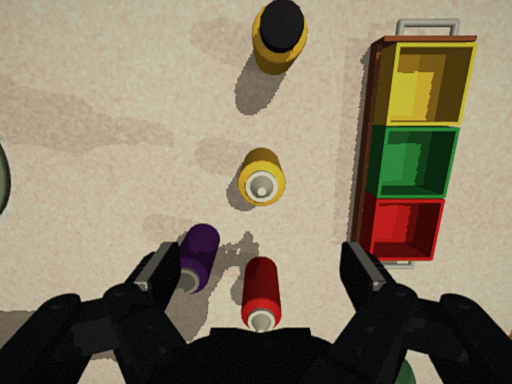

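The wrist view shows the yellow sauce at (262,185) centred between the open fingers. Yellow soap is at (278,40), the red sauce at (261,290), and the pockets are on the right, so I'll descend.

Request:
move_arm --moves '[{"slide": [0,0.001,0.04],"turn": 0,"claw": 0.085},{"slide": [0,0,0.04],"turn": 0,"claw": 0.085},{"slide": [0,0,0.04],"turn": 0,"claw": 0.085},{"slide": [0,0,0.03],"turn": 0,"claw": 0.085},{"slide": [0,0,0.018],"turn": 0,"claw": 0.085},{"slide": [0,0,0],"turn": 0,"claw": 0.085},{"slide": [0,0,0],"turn": 0,"claw": 0.03},{"slide": [0,0,0],"turn": 0,"claw": 0.03},{"slide": [0,0,0],"turn": 0,"claw": 0.03},{"slide": [0,0,0],"turn": 0,"claw": 0.03},{"slide": [0,0,0],"turn": 0,"claw": 0.03},{"slide": [0,0,0],"turn": 0,"claw": 0.03}]'

```text
time: 4.53
eef_pos: [0.4541, 0.0207, 0.0646]
orientation: [0.001, 0.688, 0.726, 0.001]
ft_force: [-2.1, 1.4, 4.9]
opening: 0.0484
grasp_force: 61.3
```

```bash
python3 go.py .6305,.1284,.22
```

```text
t 4.525 pos [0.4541 0.0207 0.0646] yaw 3.07 open 0.048376656447532536 grip 61.32491560885683
.6305,.1284,.22 tool shift [ 0.0981  0.1822 -0.1551]
```

Request:
move_arm --moves '[{"slide": [0,0,-0.02],"turn": 0,"claw": 0.03},{"slide": [0,0,-0.04],"turn": 0,"claw": 0.03},{"slide": [0,0,-0.04],"turn": 0,"claw": 0.03},{"slide": [0,0,-0.04],"turn": 0,"claw": 0.03},{"slide": [0,0,-0.016],"turn": 0,"claw": 0.03},{"slide": [0.01,0.02,0],"turn": 0,"claw": 0.03},{"slide": [0.02,0.035,0],"turn": 0,"claw": 0.03},{"slide": [0.02,0.035,0],"turn": 0,"claw": 0.03},{"slide": [0.02,0.035,0],"turn": 0,"claw": 0.03},{"slide": [0.018,0.035,0],"turn": 0,"claw": 0.03},{"slide": [0.01,0.022,0],"turn": 0,"claw": 0.03},{"slide": [0,0,0],"turn": 0,"claw": 0.03},{"slide": [0,0,0],"turn": 0,"claw": 0.03}]'

```text
time: 6.15
eef_pos: [0.6289, 0.1278, 0.2192]
orientation: [-0.0, 0.688, 0.726, -0.001]
ft_force: [0.1, 0.1, -1.8]
opening: 0.0482
grasp_force: 62.7
```

```bash
python3 go.py .6305,.1284,.0746
python3 - <<'E'
from h import *
a,_=optics.capture("wrist");b,_=optics.capture("side");cv2.imwrite("pics/w2.png",np.hstack([a[:,:400],cv2.resize(b[80:280,150:350],(384,384))]))
E
```

```text
t 6.15 pos [0.6289 0.1278 0.2192] yaw 3.04 open 0.04823458347100103 grip 62.7018495532684
.6305,.1284,.0746 tool shift [0.0005 0.0018 0.1446]
```

View pics/w2.png

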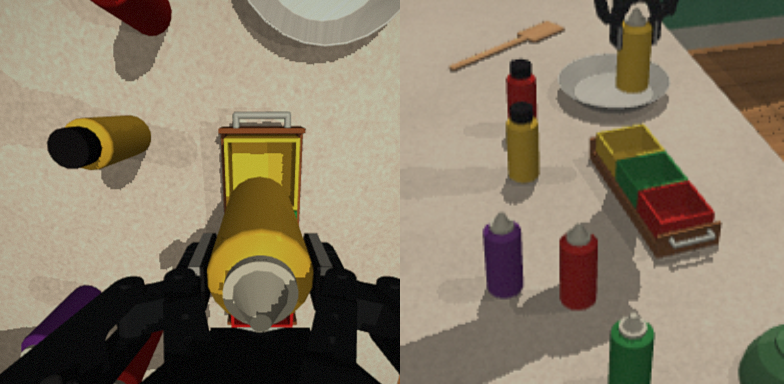

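The bottle hangs upright in the grip, above and in line with the yellow pocket (left panel, pocket at (262,165)). I'll lower it gently.

Request:
move_arm --moves '[{"slide": [0,0.002,0.02],"turn": 0,"claw": 0.03},{"slide": [0,0,0.04],"turn": 0,"claw": 0.03},{"slide": [0,0,0.035],"turn": 0,"claw": 0.03},{"slide": [0,0,0.02],"turn": 0,"claw": 0.03},{"slide": [0,0,0.015],"turn": 0,"claw": 0.03},{"slide": [0,0,0.01],"turn": 0,"claw": 0.03},{"slide": [0,0,0],"turn": 0,"claw": 0.03},{"slide": [0,0,0],"turn": 0,"claw": 0.03}]'

```text
time: 7.25
eef_pos: [0.6325, 0.1283, 0.0802]
orientation: [0.0, 0.688, 0.726, 0.001]
ft_force: [-0.2, 0.2, -1.9]
opening: 0.0484
grasp_force: 62.7
```

```bash
python3 go.py .6305,.1284,.0746
```

```text
t 7.25 pos [0.6325 0.1283 0.0802] yaw 3.05 open 0.04839877974203588 grip 62.71799917565659
.6305,.1284,.0746 tool shift [ 0.0002 -0.002   0.0056]
```

Request:
move_arm --moves '[{"slide": [0,-0.001,0.002],"turn": 0,"claw": 0.03},{"slide": [0,0,0.002],"turn": 0,"claw": 0.03},{"slide": [0,0,0.0015],"turn": 0,"claw": 0.03},{"slide": [0,0,0],"turn": 0,"claw": 0.03},{"slide": [0,0,0],"turn": 0,"claw": 0.03}]'

```text
time: 7.88
eef_pos: [0.6309, 0.1283, 0.0747]
orientation: [0.0, 0.688, 0.726, 0.0]
ft_force: [-2.6, -0.6, 5.8]
opening: 0.0484
grasp_force: 63.3
```

The wrist force changed by about 8 N, so the bottle is on the floor of the pocket. Release and retreat.

Request:
move_arm --moves '[{"slide": [0,0,0],"turn": 0,"claw": 0.06},{"slide": [0,0,0],"turn": 0,"claw": 0.085},{"slide": [0,0,0],"turn": 0,"claw": 0.085},{"slide": [0,0,0],"turn": 0,"claw": 0.085},{"slide": [0,0,0],"turn": 0,"claw": 0.085},{"slide": [0,0,-0.02],"turn": 0,"claw": 0.085},{"slide": [0,0,-0.04],"turn": 0,"claw": 0.085},{"slide": [0,0,-0.04],"turn": 0,"claw": 0.085},{"slide": [0,0,-0.04],"turn": 0,"claw": 0.085},{"slide": [0,0,-0.015],"turn": 0,"claw": 0.085},{"slide": [0,0,0],"turn": 0,"claw": 0.085}]'

```text
time: 9.25
eef_pos: [0.6314, 0.1283, 0.2294]
orientation: [0.001, 0.688, 0.726, 0.001]
ft_force: [0.4, -0.6, -0.3]
opening: 0.0849
grasp_force: 0.0
```

```bash
python3 go.py .4622,-.1443,.23;  python3 - <<'E'
from h import *
a,_=optics.capture("wrist");b,_=optics.capture("side");cv2.imwrite("pics/w3.png",np.hstack([a[:,:400],cv2.resize(b[80:280,150:350],(384,384))]))
E
```

```text
t 9.25 pos [0.6314 0.1283 0.2294] yaw 3.05 open 0.08490707022088272 grip 0.0
.4622,-.1443,.23 tool shift [-0.2632 -0.1834 -0.001 ]
```

View pics/w3.png

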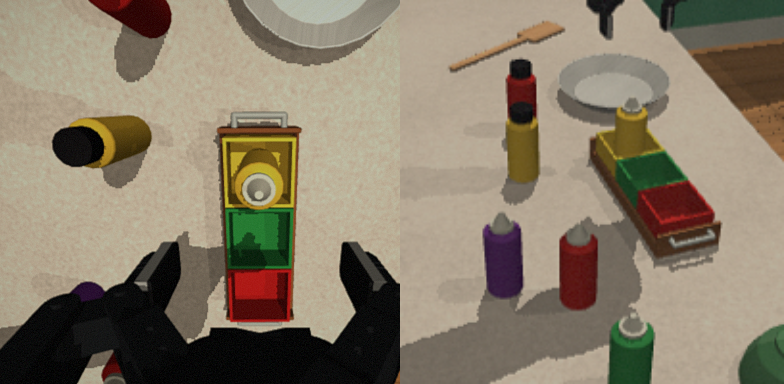

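The yellow sauce stands upright in the yellow pocket, at (260,180) in the left panel and (632,130) in the right. Next is red.

Request:
move_arm --moves '[{"slide": [-0.02,-0.015,0],"turn": 0,"claw": 0.085},{"slide": [-0.035,-0.025,0],"turn": 0,"claw": 0.085},{"slide": [-0.04,-0.028,0],"turn": 0,"claw": 0.085},{"slide": [-0.04,-0.028,0],"turn": 0,"claw": 0.085},{"slide": [-0.04,-0.028,0],"turn": 0,"claw": 0.085},{"slide": [-0.035,-0.025,0],"turn": 0,"claw": 0.085},{"slide": [-0.035,-0.02,0],"turn": 0,"claw": 0.085},{"slide": [-0.018,-0.014,0],"turn": 0,"claw": 0.085},{"slide": [0,0,0],"turn": 0,"claw": 0.085},{"slide": [0,0,0],"turn": 0,"claw": 0.085}]'

```text
time: 10.6
eef_pos: [0.4619, -0.1435, 0.2278]
orientation: [-0.001, 0.688, 0.726, -0.0]
ft_force: [-0.1, -0.2, 0.1]
opening: 0.0851
grasp_force: 0.0
```

```bash
python3 go.py .4622,-.1443,.063
```

```text
t 10.6 pos [ 0.4619 -0.1435  0.2278] yaw 3.06 open 0.08510770318777988 grip 0.0
.4622,-.1443,.063 tool shift [-0.001   0.0005  0.1648]
```

Request:
move_arm --moves '[{"slide": [-0.001,0,0.04],"turn": 0,"claw": 0.085},{"slide": [0,0,0.04],"turn": 0,"claw": 0.085},{"slide": [0,0,0.04],"turn": 0,"claw": 0.085},{"slide": [0,0,0.03],"turn": 0,"claw": 0.085},{"slide": [0,0,0.014],"turn": 0,"claw": 0.085},{"slide": [0,0,0],"turn": 0,"claw": 0.085},{"slide": [0,0,0],"turn": 0,"claw": 0.03},{"slide": [0,0,0],"turn": 0,"claw": 0.03},{"slide": [0,0,0],"turn": 0,"claw": 0.03},{"slide": [0,0,0],"turn": 0,"claw": 0.03},{"slide": [0,0,0],"turn": 0,"claw": 0.03},{"slide": [0,0,0],"turn": 0,"claw": 0.03}]'

```text
time: 12.1
eef_pos: [0.463, -0.1457, 0.0662]
orientation: [0.001, 0.688, 0.726, 0.0]
ft_force: [-1.3, 0.4, 6.3]
opening: 0.0479
grasp_force: 61.5
```

```bash
python3 go.py .64,-.0433,.22
```

```text
t 12.1 pos [ 0.463  -0.1457  0.0662] yaw 3.04 open 0.04790349024457493 grip 61.47718079038896
.64,-.0433,.22 tool shift [ 0.0927  0.1825 -0.1535]
```

Request:
move_arm --moves '[{"slide": [0,0,-0.02],"turn": 0,"claw": 0.03},{"slide": [0,0,-0.04],"turn": 0,"claw": 0.03},{"slide": [0,0,-0.04],"turn": 0,"claw": 0.03},{"slide": [0,0,-0.04],"turn": 0,"claw": 0.03},{"slide": [0,0,-0.016],"turn": 0,"claw": 0.03},{"slide": [0.01,0.02,0],"turn": 0,"claw": 0.03},{"slide": [0.02,0.035,0],"turn": 0,"claw": 0.03},{"slide": [0.018,0.035,0],"turn": 0,"claw": 0.03},{"slide": [0.018,0.035,0],"turn": 0,"claw": 0.03},{"slide": [0.016,0.035,0],"turn": 0,"claw": 0.03},{"slide": [0.01,0.022,0],"turn": 0,"claw": 0.03},{"slide": [0,0,0],"turn": 0,"claw": 0.03},{"slide": [0,0,0],"turn": 0,"claw": 0.03}]'

```text
time: 13.72
eef_pos: [0.6382, -0.0438, 0.2206]
orientation: [-0.0, 0.688, 0.726, -0.0]
ft_force: [-0.6, 0.2, -1.4]
opening: 0.0483
grasp_force: 63.1
```

```bash
python3 go.py .64,-.0433,.0762
```

```text
t 13.725 pos [ 0.6382 -0.0438  0.2206] yaw 3.04 open 0.04832467359766908 grip 63.12046005623415
.64,-.0433,.0762 tool shift [0.0004 0.002  0.1444]
```

Request:
move_arm --moves '[{"slide": [0,0.001,0.02],"turn": 0,"claw": 0.03},{"slide": [0,0,0.04],"turn": 0,"claw": 0.03},{"slide": [0,0,0.035],"turn": 0,"claw": 0.03},{"slide": [0,0,0.02],"turn": 0,"claw": 0.03},{"slide": [0,0,0.015],"turn": 0,"claw": 0.03},{"slide": [0,0,0.009],"turn": 0,"claw": 0.03},{"slide": [0,0,0],"turn": 0,"claw": 0.03},{"slide": [0,0,0],"turn": 0,"claw": 0.03}]'

```text
time: 14.72
eef_pos: [0.6407, -0.0437, 0.0827]
orientation: [0.001, 0.688, 0.726, 0.0]
ft_force: [-0.5, -1.2, -1.9]
opening: 0.0483
grasp_force: 63.1
```

Request:
move_arm --moves '[{"slide": [0,-0.001,0.002],"turn": 0,"claw": 0.03},{"slide": [0,0,0.002],"turn": 0,"claw": 0.03},{"slide": [0,0,0.0015],"turn": 0,"claw": 0.03},{"slide": [0,0,0.001],"turn": 0,"claw": 0.03},{"slide": [0,0,0],"turn": 0,"claw": 0.03},{"slide": [0,0,0],"turn": 0,"claw": 0.03}]'

```text
time: 15.48
eef_pos: [0.639, -0.0436, 0.0763]
orientation: [0.0, 0.688, 0.726, 0.0]
ft_force: [-3.7, 0.9, 5.5]
opening: 0.0483
grasp_force: 63.9
```

The red bottle is on the pocket floor. Release, rise, then go to green.

Request:
move_arm --moves '[{"slide": [0,0,0],"turn": 0,"claw": 0.06},{"slide": [0,0,0],"turn": 0,"claw": 0.085},{"slide": [0,0,0],"turn": 0,"claw": 0.085},{"slide": [0,0,0],"turn": 0,"claw": 0.085},{"slide": [0,0,0],"turn": 0,"claw": 0.085},{"slide": [0,0,-0.02],"turn": 0,"claw": 0.085},{"slide": [0,0,-0.04],"turn": 0,"claw": 0.085},{"slide": [0,0,-0.04],"turn": 0,"claw": 0.085},{"slide": [0,0,-0.04],"turn": 0,"claw": 0.085},{"slide": [0,0,-0.015],"turn": 0,"claw": 0.085},{"slide": [0,0,0],"turn": 0,"claw": 0.085}]'

```text
time: 16.85
eef_pos: [0.6395, -0.0437, 0.2308]
orientation: [0.001, 0.688, 0.726, 0.0]
ft_force: [0.3, -0.4, -0.1]
opening: 0.085
grasp_force: 0.0
```

```bash
python3 go.py .4744,-.316,.23
```

```text
t 16.85 pos [ 0.6395 -0.0437  0.2308] yaw 3.05 open 0.08501676252853015 grip 0.0
.4744,-.316,.23 tool shift [-0.2631 -0.1794  0.0006]
```

Request:
move_arm --moves '[{"slide": [-0.02,-0.015,0],"turn": 0,"claw": 0.085},{"slide": [-0.035,-0.025,0],"turn": 0,"claw": 0.085},{"slide": [-0.04,-0.028,0],"turn": 0,"claw": 0.085},{"slide": [-0.04,-0.028,0],"turn": 0,"claw": 0.085},{"slide": [-0.04,-0.028,0],"turn": 0,"claw": 0.085},{"slide": [-0.035,-0.025,0],"turn": 0,"claw": 0.085},{"slide": [-0.035,-0.02,0],"turn": 0,"claw": 0.085},{"slide": [-0.018,-0.01,0],"turn": 0,"claw": 0.085},{"slide": [0,0,0],"turn": 0,"claw": 0.085},{"slide": [0,0,0],"turn": 0,"claw": 0.085}]'

```text
time: 18.1
eef_pos: [0.4745, -0.3146, 0.2296]
orientation: [-0.001, 0.688, 0.726, 0.0]
ft_force: [-0.6, -0.5, 0.3]
opening: 0.085
grasp_force: 0.0
```

```bash
python3 go.py .4744,-.316,.063
python3 - <<'E'
from h import *
a,_=optics.capture("scene");b,_=optics.capture("side");cv2.imwrite("pics/w4.png",np.hstack([cv2.resize(a[110:270,120:290],(400,384)),cv2.resize(b[80:320,150:390],(384,384))]))
E
```

```text
t 18.1 pos [ 0.4745 -0.3146  0.2296] yaw 3.11 open 0.08500045506965116 grip 0.0
.4744,-.316,.063 tool shift [-1.600e-03 -1.000e-04  1.666e-01]
```

View pics/w4.png

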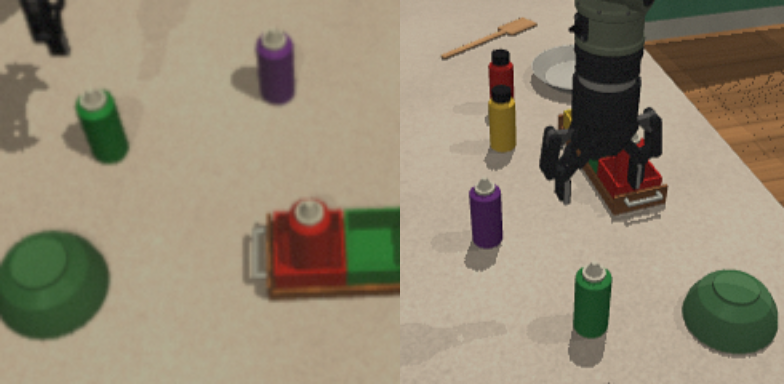

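Red stands in its pocket, at (308,225) in the left panel. The gripper's position in these two views looks odd for a hover over green, so I'll project the TCP into both as a check.

Run:
```python
from h import *
s=arm.state();p=np.array(s["eef_pos"]);print(s["time"],p)
for n in("scene","side"):
    K,E=cam(n)
    for d in(-.05,0,.05):
        q=K@(E[:3,:3]@(p+[d,0,0])+E[:3,3]);print(n,d,(q[:2]/q[2]).round())
a,_=optics.capture("scene");b,_=optics.capture("wrist");cv2.imwrite("pics/w5.png",np.hstack([a[:,:400],b[:,56:440]]))
```

```text
18.2 [ 0.47482169 -0.31451977  0.2300302 ]
scene -0.05 [152. 109.]
scene 0 [149. 122.]
scene 0.05 [146. 137.]
side -0.05 [250. 209.]
side 0 [274. 205.]
side 0.05 [297. 200.]
```

View pics/w5.png

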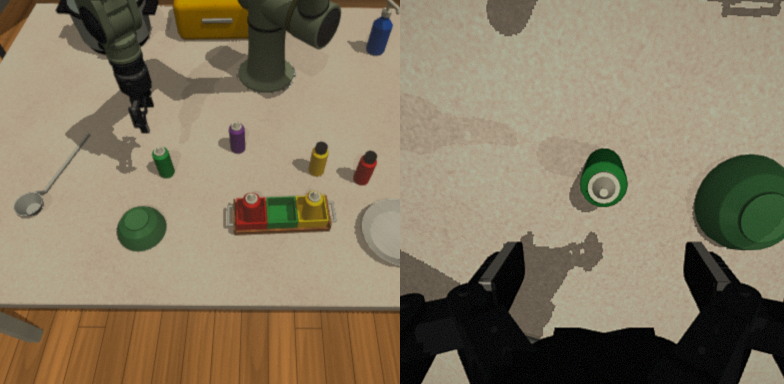

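This is consistent: the fingers sit at (145,128) as projected. The wrist view puts green at full-frame (260,187), the same relation as before the yellow grasp. Descend and grip.

Request:
move_arm --moves '[{"slide": [-0.001,0,0.04],"turn": 0,"claw": 0.085},{"slide": [0,0,0.04],"turn": 0,"claw": 0.085},{"slide": [0,0,0.04],"turn": 0,"claw": 0.085},{"slide": [0,0,0.03],"turn": 0,"claw": 0.085},{"slide": [0,0,0.016],"turn": 0,"claw": 0.085},{"slide": [0,0,0],"turn": 0,"claw": 0.085},{"slide": [0,0,0],"turn": 0,"claw": 0.03},{"slide": [0,0,0],"turn": 0,"claw": 0.03},{"slide": [0,0,0],"turn": 0,"claw": 0.03},{"slide": [0,0,0],"turn": 0,"claw": 0.03},{"slide": [0,0,0],"turn": 0,"claw": 0.03},{"slide": [0,0,0],"turn": 0,"claw": 0.03}]'

```text
time: 19.8
eef_pos: [0.4751, -0.3175, 0.066]
orientation: [0.001, 0.688, 0.726, 0.0]
ft_force: [-1.5, 0.4, 5.4]
opening: 0.0481
grasp_force: 62.0
```

```bash
python3 go.py .635,.0425,.25
```

```text
t 19.8 pos [ 0.4751 -0.3175  0.066 ] yaw 3.05 open 0.048123648651217286 grip 62.03542958479375
.635,.0425,.25 tool shift [ 0.3507  0.1792 -0.1843]
```

Request:
move_arm --moves '[{"slide": [0,0,-0.02],"turn": 0,"claw": 0.03},{"slide": [0,0,-0.04],"turn": 0,"claw": 0.03},{"slide": [0,0,-0.045],"turn": 0,"claw": 0.03},{"slide": [0,0,-0.045],"turn": 0,"claw": 0.03},{"slide": [0,0,-0.035],"turn": 0,"claw": 0.03},{"slide": [0.02,0.01,0],"turn": 0,"claw": 0.03},{"slide": [0.035,0.018,0],"turn": 0,"claw": 0.03},{"slide": [0.04,0.02,0],"turn": 0,"claw": 0.03},{"slide": [0.04,0.02,0],"turn": 0,"claw": 0.03},{"slide": [0.04,0.02,0],"turn": 0,"claw": 0.03},{"slide": [0.04,0.02,0],"turn": 0,"claw": 0.03},{"slide": [0.04,0.02,0],"turn": 0,"claw": 0.03},{"slide": [0.04,0.02,0],"turn": 0,"claw": 0.03},{"slide": [0.035,0.019,0],"turn": 0,"claw": 0.03},{"slide": [0.02,0.012,0],"turn": 0,"claw": 0.03},{"slide": [0,0,0],"turn": 0,"claw": 0.03},{"slide": [0,0,0],"turn": 0,"claw": 0.03}]'

```text
time: 21.92
eef_pos: [0.634, 0.0413, 0.2492]
orientation: [0.0, 0.688, 0.725, -0.0]
ft_force: [0.1, 0.1, -2.4]
opening: 0.0488
grasp_force: 62.5
```

```bash
python3 go.py .635,.0425,.076
python3 - <<'E'
from h import *
# nozzles already placed: recheck the pocket row
p,d=optics.capture("wrist");cv2.imwrite("pics/w6.png",p)
E
```

```text
t 21.925 pos [0.634  0.0413 0.2492] yaw 3.0 open 0.0487631273505309 grip 62.53246438340284
.635,.0425,.076 tool shift [0.0013 0.0011 0.1732]
```

View pics/w6.png

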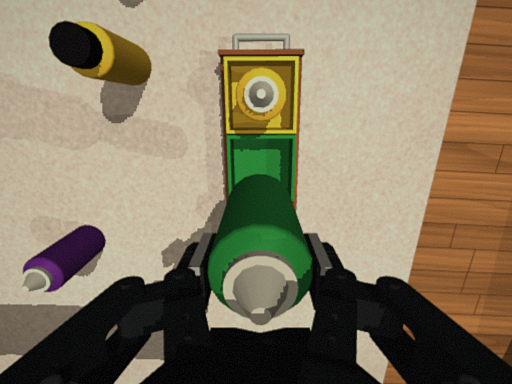

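The held green bottle is in line with the green pocket at (262,160), and yellow stands centred in its own at (261,94). Lower it.

Request:
move_arm --moves '[{"slide": [0.001,0.001,0.02],"turn": 0,"claw": 0.03},{"slide": [0,0,0.04],"turn": 0,"claw": 0.03},{"slide": [0,0,0.04],"turn": 0,"claw": 0.03},{"slide": [0,0,0.03],"turn": 0,"claw": 0.03},{"slide": [0,0,0.02],"turn": 0,"claw": 0.03},{"slide": [0,0,0.012],"turn": 0,"claw": 0.03},{"slide": [0,0,0.006],"turn": 0,"claw": 0.03},{"slide": [0,0,0],"turn": 0,"claw": 0.03},{"slide": [0,0,0],"turn": 0,"claw": 0.03}]'

```text
time: 23.1
eef_pos: [0.6361, 0.0433, 0.0822]
orientation: [0.001, 0.688, 0.726, 0.001]
ft_force: [-0.2, 0.3, -1.6]
opening: 0.0482
grasp_force: 62.6
```

Request:
move_arm --moves '[{"slide": [0,-0.001,0.002],"turn": 0,"claw": 0.03},{"slide": [0,0,0.002],"turn": 0,"claw": 0.03},{"slide": [0,0,0.0015],"turn": 0,"claw": 0.03},{"slide": [0,0,0.001],"turn": 0,"claw": 0.03},{"slide": [0,0,0],"turn": 0,"claw": 0.03},{"slide": [0,0,0],"turn": 0,"claw": 0.03}]'

```text
time: 23.85
eef_pos: [0.6344, 0.0434, 0.076]
orientation: [0.0, 0.688, 0.726, 0.0]
ft_force: [-4.0, 0.3, 6.0]
opening: 0.0482
grasp_force: 63.5
```

Green is on the pocket floor too. Release, rise and draw back clear.

Request:
move_arm --moves '[{"slide": [0,0,0],"turn": 0,"claw": 0.06},{"slide": [0,0,0],"turn": 0,"claw": 0.085},{"slide": [0,0,0],"turn": 0,"claw": 0.085},{"slide": [0,0,0],"turn": 0,"claw": 0.085},{"slide": [0,0,0],"turn": 0,"claw": 0.085},{"slide": [0,0,-0.02],"turn": 0,"claw": 0.085},{"slide": [0,0,-0.04],"turn": 0,"claw": 0.085},{"slide": [0,0,-0.04],"turn": 0,"claw": 0.085},{"slide": [0,0,-0.04],"turn": 0,"claw": 0.085},{"slide": [0,0,-0.03],"turn": 0,"claw": 0.085},{"slide": [0,-0.03,0],"turn": 0,"claw": 0.085},{"slide": [0,-0.04,0],"turn": 0,"claw": 0.085},{"slide": [0,-0.04,0],"turn": 0,"claw": 0.085},{"slide": [0,-0.04,0],"turn": 0,"claw": 0.085},{"slide": [0,0,0],"turn": 0,"claw": 0.085},{"slide": [0,0,0],"turn": 0,"claw": 0.085}]'

```text
time: 25.85
eef_pos: [0.4855, 0.0352, 0.2453]
orientation: [0.001, 0.688, 0.726, 0.001]
ft_force: [0.0, -0.3, 1.0]
opening: 0.0848
grasp_force: 0.0
```

Run:
```python
from h import *
a,d=optics.capture("scene");b,_=optics.capture("side");C=cloud("scene",d)
for c,p in dict(red=(.64,-.0433),green=(.635,.0425),yellow=(.6305,.1284)).items():
    P=C[(np.hypot(C[...,0]-p[0],C[...,1]-p[1])<.035)&(C[...,2]>.107)&(C[...,2]<.15)];print(c,len(P),"nozzle off centre",(P[:,:2].mean(0)-p).round(4),"top",P[:,2].max().round(4))
cv2.imwrite("pics/w7.png",np.hstack([cv2.resize(a[110:270,110:440],(420,384)),cv2.resize(b[80:320,150:390],(370,384))]))
```

```text
red 212 nozzle off centre [0.0046 0.0018] top 0.1367
green 210 nozzle off centre [0.0049 0.0029] top 0.137
yellow 217 nozzle off centre [ 0.0058 -0.0017] top 0.1367
```

View pics/w7.png

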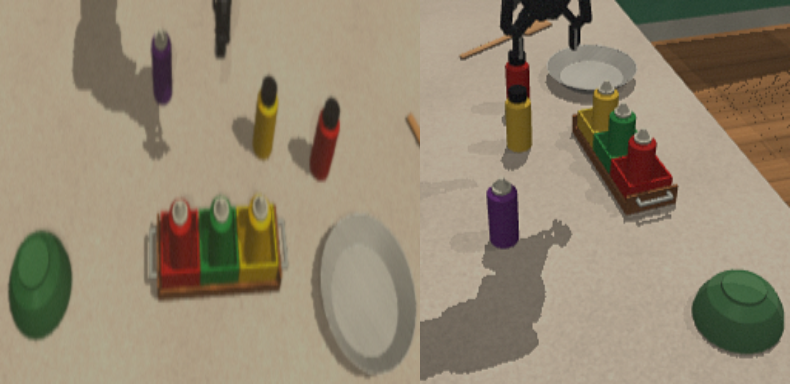

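All three sauces stand upright and centred in their own pockets, with tops at about 136 mm, which matches sitting on the pocket floor. The soaps, bowl and tin haven't moved. Handing in.

```bash
python3 -c "
from bench import job
print(job.job_done())"
```

```text
the job is handed in; nothing more can be done
None
```

The job is handed in with no verdict returned: the red, yellow and green sauces stand upright on the floor of their own pockets, about 5 mm off centre by camera, and the soaps, bowl and tin look unmoved.

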